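# Walk the tube block round to face the reader

## Task

Push the heavy aluminium tube block round on the bench, a corner at a time, until it is square to the reader's steel front plate, and only then slide it home, so that one of its long blue slotted faces (either one) sits flush against the plate, centred on the yellow mark. No corner may knock the plate while the block is still clearly askew. Push only: do not lift or tip the block, and leave the two cups, the strip bottle and the refractometer where they are.

Things in the scene. Friction and masses are not known exactly. Their poses are not given: they have to be found in the camera images.
- block: Loose aluminium tube block, 90 (x) x 130 (y) x 40 mm high, 0.65 to 1 kg, slides at 3 to 12 N. Origin: centre of its underside, z up. Long faces (x = -45, +45 mm) are blue with five dark slots, and alike; short ends (y = -65, +65 mm) bare metal. 17 mm wells in the top, too small for fingers. Starts with its centre 125 to 160 mm before the plate, turned 45 to 135 degrees from square.
- reader: Fixed low reader: ivory housing (200 wide, 52 high, back to x = 117 mm) behind a flat steel plate 240 wide (y), 45 high, 12 mm thick. Origin: foot of the plate's front face, mid width; that face is the plane x = 0, x points into the reader, away from the robot, z up. Yellow line on its top: y = 0. Block home: centre at x = -45 mm, y = 0, its x along the reader's x, either way round.
- cup_a: Closed specimen cup, white with a yellow lid, 69 mm across, 66 mm high; origin at the centre of its underside. Stands about 245 mm to the +y side of the plate's middle. Leave it.
- cup_b: Like cup_a, about 245 mm to the -y side. Leave it.
- strip_bottle: Black test-strip bottle with a paper label, 55 mm across, 115 mm high; origin at the centre of its underside. Stands beyond the -y end of the plate. Leave it.
- refractometer: Hand refractometer lying on the bench, steel and black tube 160 mm long (its x), 26 mm thick; origin under its middle, on the bench. Leave it.
There are look-alikes about, which are no part of the job. Several things look just like the strip_bottle: the one meant starts farthest to the robot's right. Of the things that look like the block, take the one that is farthest to the robot's left at the start.

How it is judged:
By the outcome, as a careful person would: the job done as asked, in the order asked, and still so for the second after the job is handed in, with the robot touching nothing.
It also fails if it takes over 72 s, if anything falls off the work surface, if the arm or the gripper's body presses on something with over 40 N, if the wrist force passes 120 N, or if a joint passes its speed limit or range.

## Robot

A 7-joint arm with a two-finger parallel gripper is mounted at the origin on the work surface. World frame = base frame: x ahead of the robot, y to its left, z up, the work surface at z = 0. Lengths are in m, angles in rad, forces in N, time in s.
With the tool pointing down it reaches from about 0.35 to 0.9 m from the base axis. Payload 19.9 kg.
Tool frame: the origin (TCP) lies at the centre of the arm's flange, where the gripper is bolted on; the fingertips stand 199 mm ahead of it and the grasp point (between the pads) lies 180 mm ahead of it (nose_length is the distance from the TCP to the fingertips, in m); z points along the fingers, y is the line along which they close (so a half turn about z gives the same grasp; the last joint's range is limited). The gripper opens to 94 mm and grips with 3 to 60 N. Pads are 16 mm wide; open, the fingers measure 119 mm over their backs; the gripper's body (75 mm by 177 mm) begins 78 mm behind the grasp point.
Start: joints at [1.272, 0.417, -0.01, 1.614, 0.005, 1.111, -0.053], TCP at [0.159, -0.604, 0.405] pointing down, gripper open.
Joint ranges: [-2.81, 2.81], [-0.39, 2.02], [-1.27, 1.25], [0.06, 2.57], [-1.19, 4.33], [0.19, 2], [-2.82, 2.82]. Speed limits (rad/s): [1.89, 1.89, 2.39, 2.39, 3.01, 3.01, 3.01].

## Interface

Orientations are given as a unit quaternion [x, y, z, w].
In Python, from bench import * gives the robot as it stands. The module is installed in compiled form; this text tells all that it offers.
- The arm moves only by the tool jog_arm, never from a script. Its argument "series" is a list of rows, each an object of numbers: "dx", "dy", "dz": the shift along the tool's x, y, z in mm; "turn": the turn about the tool's z in rad; "hand": the opening, from 0 (shut) to 1 (fully open). A call has 1 to 20 rows; each row is the pose to reach, as a shift and turn from the pose commanded when the call began, along the tool's axes at that moment; what a row does not reach only later rows make up. A row lasts 1/10 s, in which the tool goes at most 50 mm and 8.59 degrees, less where a joint would pass 70% of its speed; a pose out of reach is approached as far as the arm can. A call with a gripper value outside its range is refused whole. The fingers move at their own pace and stop on an object; "force" is the grip in N (left out, the last holds). Time passes only in rows, so rows that repeat a pose let the fingers close. It gives the time, the measured TCP pose, the force, the opening and the grip force at its end, in the units of the state.
- get_state(): the state, without advancing time (a new reading comes with each control period).
- read_camera(name): name is "side" or "top" or "wrist"; returns a dict with "img" (400x640x3 uint8, red, green, blue), "vertical_fov" (degrees; the focal length in pixels is half the picture's height over the tangent of half this angle, whatever the lens; pixels are square), "cx", "cy" (the principal point, pixels), "R" (3x3) and "t" (3): a world point X has camera coordinates R X + t. Camera axes: x right, y down, z forward; pixel columns grow to the right and rows downward; lengths in m; the calibration is good to about 2 mm. A picture is of the moment at which its call begins. There is no depth.
- sign_off(): hands the job in; it is judged then, once.
The state is a dict: "time": time; "qpos": joint angles; "joint_vel": joint speeds; "tau": joint torques, N m; "tool_pos": TCP position; "orientation": TCP orientation; "wrist_force": force on the tool from outside, world axes, zero at the start; "wrist_torque": the same for the moment, N m; "finger_gap": opening from 0.0 (shut) to 1.0 (fully open); "finger_force": force on a finger pad.
Only numpy, scipy, OpenCV 4.12 (cv2) and the standard library are available. Lean on these libraries where they do the work, as an engineer would, in place of code of your own. Each camera call takes 0.05 s, during which the arm holds its last target. There are 200 camera calls.

## Working session

There is one attempt and no reset: what is moved stays moved. The work goes in short steps, Python scripts to look and compute and a tool call to move; the robot and the scene stay as the last step left them, time stands still between calls to the robot, and variables do not carry over. Pictures are saved under pics/ and viewed, at most 10 in all, crops included, and the job is handed in when it is done.

Besides the shell and the picture viewer there is one more tool, called as a command line: name --argument value ..., lists and objects as JSON in quotes. jog_arm: Moves the arm, as the interface text tells. Its arguments: {"type":"object","properties":{"series":{"type":"array"},"force":{"type":"number"}},"required":["series"]}

```bash
mkdir -p pics
python3 - <<'E'
from bench import *
import cv2,numpy as np,pickle
d={}
for n in ("top","side"):
    c=read_camera(n); d[n]=c
    cv2.imwrite(f"pics/{n}0.png",c["img"][:,:,::-1])
    print(n,c["vertical_fov"],c["cx"],c["cy"],np.round(c["R"],4).tolist(),np.round(c["t"],4).tolist())
pickle.dump(d,open("cams0.pkl","wb"))
s=get_state();print({k:np.round(v,3).tolist() for k,v in s.items()})
E
```

```text
top 51.69659064239679 319.17675782323244 194.26285086311483 [[0.0029, -1.0, -0.0054], [-0.9825, -0.0018, -0.1862], [0.1862, 0.0059, -0.9825]] [0.0524, 0.5526, 1.0322]
side 53.82450183008744 317.95879759665513 198.0409903808884 [[-0.9089, -0.4168, -0.0118], [-0.3122, 0.6991, -0.6433], [0.2764, -0.581, -0.7655]] [0.5365, 0.1712, 0.882]
{'time': 0.1, 'qpos': [1.271, 0.418, -0.01, 1.614, 0.005, 1.111, -0.053], 'joint_vel': [-0.001, -0.0, 0.002, -0.002, 0.0, -0.0, 0.001], 'tau': [0.001, -85.258, 0.641, -42.67, -0.049, 0.016, 0.0], 'tool_pos': [0.159, -0.604, 0.404], 'orientation': [0.992, 0.129, -0.0, -0.001], 'wrist_force': [0.191, 0.145, -0.273], 'wrist_torque': [-0.008, -0.033, -0.005], 'finger_force': 0.0, 'finger_gap': 1.001}
```

View pics/top0.png

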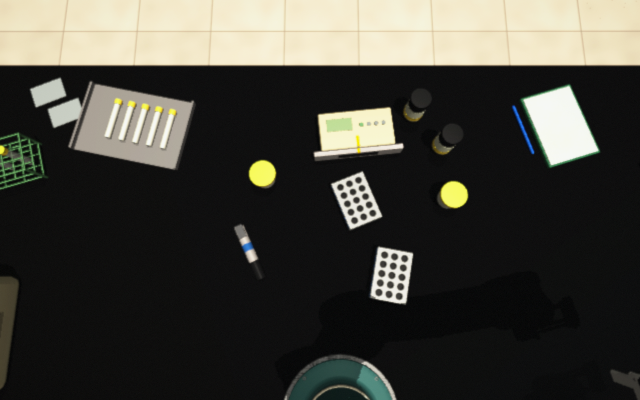

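View pics/side0.png

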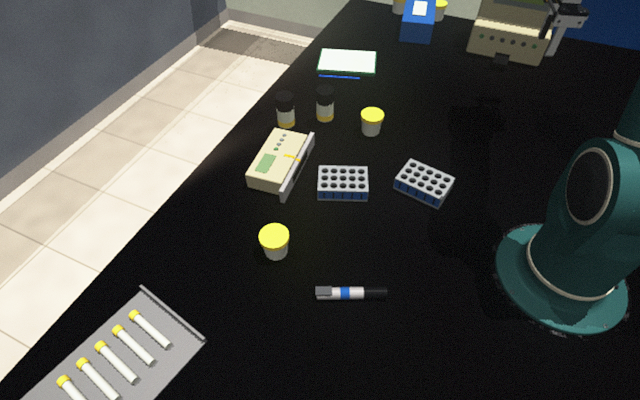

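The top view shows two block look-alikes, at (356,201) and (392,275). The one at (356,201) is farther left, so that is the block. The bottles are at (417,105) and (447,140), and the right one is the strip bottle. The reader is at (358,135) with its plate front edge along row ~153. The cups are at (262,173) and (453,194), and the refractometer is at (248,250). The side view agrees: the block is at (343,183) and the decoy at (424,183).

```bash
cat > h.py <<'E'
import cv2,numpy as np
def ray(c,uv,z):
    f=200/np.tan(np.radians(c["vertical_fov"])/2); R=np.array(c["R"]);t=np.array(c["t"])
    uv=np.atleast_2d(uv).astype(float)
    d=np.c_[(uv[:,0]-c["cx"])/f,(uv[:,1]-c["cy"])/f,np.ones(len(uv))]@R
    o=-R.T@t
    return (o+d*((z-o[2])/d[:,2])[:,None])[:,:2]
def proj(c,X):
    f=200/np.tan(np.radians(c["vertical_fov"])/2); p=np.array(c["R"])@np.array(X)+np.array(c["t"])
    return f*p[:2]/p[2]+[c["cx"],c["cy"]]
def block(c,near,rad=0.11,zt=0.04,thr=110):
    """top face of the block near world xy: centre, long-axis angle, sides"""
    im=c["img"].astype(int); m=((im.min(2)>thr)&(im.max(2)-im.min(2)<50)).astype(np.uint8)
    m=cv2.morphologyEx(m,cv2.MORPH_CLOSE,np.ones((3,3)))
    cs,_=cv2.findContours(m,cv2.RETR_EXTERNAL,cv2.CHAIN_APPROX_NONE)
    best=None
    for k in cs:
        if cv2.contourArea(k)<150: continue
        w=ray(c,k[:,0],zt)
        (x,y),(a,b),th=cv2.minAreaRect((w*1000).astype(np.float32))
        if a<b: a,b,th=b,a,th-90
        th=(th+90)%180-90
        e=np.hypot(x/1000-near[0],y/1000-near[1])
        if e<rad and (best is None or e<best[0]): best=(e,x,y,th,a,b,k)
    return best
E
python3 - <<'E'
from h import *; import pickle
d=pickle.load(open("cams0.pkl","rb"))
c=d["top"]
p=ray(c,[[356,201],[392,275],[358,152],[262,173],[453,194]],0.04);print(p.round(3).tolist())
for n in d:
  for q in p[:2]:
    b=block(d[n],q); print(n,None if b is None else np.round(b[1:6],1))
crop=c["img"][95:235,300:480,::-1]
cv2.imwrite("pics/c0.png",cv2.resize(crop,None,fx=4,fy=4,interpolation=cv2.INTER_CUBIC))
E
```

```text
[[0.537, -0.044], [0.345, -0.133], [0.671, -0.051], [0.613, 0.207], [0.556, -0.301]]
top [540.  -43.9  22.3 132.2  92.2]
top [ 345.3 -131.3  -10.2  131.9   92.2]
side [539.3 -43.1  22.1 130.9  91.5]
side [ 344.3 -130.4  -10.3  130.6   91.4]
```

View pics/c0.png

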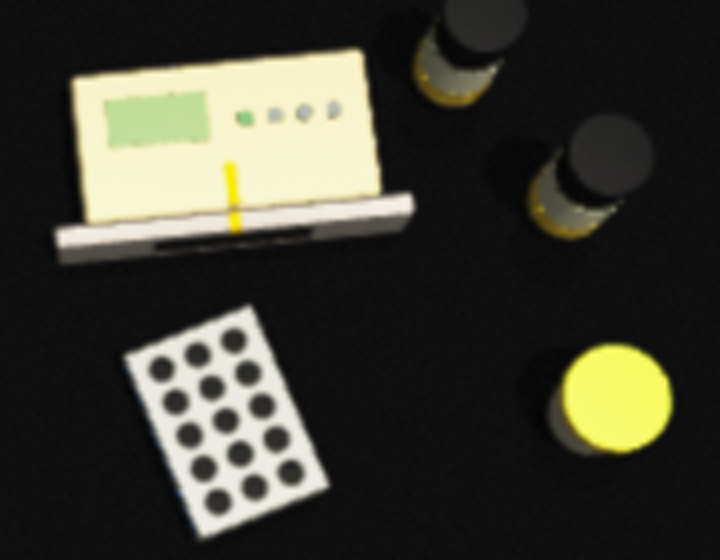

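The crop confirms the choice: the block's wells are centred near crop (226,420), and its far end leans left. The plate's top strip runs from crop (58,240) to (413,208), with the yellow mark at (236,215). The right bottle and cup_b are clear of the block. Next I measure the plate.

```bash
cat > plate.py <<'E'
from h import *; import pickle
d=pickle.load(open("cams0.pkl","rb"))
from math import *
c=d["top"]
# profile across strip
for col in (325,345,372,392):
    print(col,[int(v) for v in c["img"][140:165,col].min(1)])
for n in d:
    c=d[n]; im=c["img"].astype(int)
    m=((im.min(2)>150)&(im.max(2)-im.min(2)<35)).astype(np.uint8)
    hsv=cv2.cvtColor(c["img"],cv2.COLOR_RGB2HSV)
    y=cv2.inRange(hsv,(22,170,120),(35,255,255))
    for mm,z,nm in((m,.045,"strip"),(y,.052,"yel")):
        cs,_=cv2.findContours(mm,cv2.RETR_EXTERNAL,cv2.CHAIN_APPROX_NONE)
        for k in cs:
            w=ray(c,k[:,0],z)*1000
            if len(k)<5 or np.hypot(*(w.mean(0)-[680,-50]))>70: continue
            print(n,nm,len(k),[np.round(v,1) for v in cv2.minAreaRect(w.astype(np.float32))],cv2.boundingRect(k))
E
python3 plate.py
```

```text
325 [210, 211, 211, 212, 211, 211, 211, 211, 208, 194, 153, 165, 220, 225, 215, 172, 90, 72, 72, 63, 30, 15, 13, 11, 13]
345 [210, 210, 210, 211, 211, 211, 209, 195, 156, 161, 216, 222, 217, 186, 82, 22, 18, 29, 25, 14, 13, 11, 17, 14, 15]
372 [211, 211, 211, 210, 203, 164, 149, 217, 223, 222, 201, 113, 40, 17, 29, 40, 18, 12, 12, 13, 15, 15, 13, 15, 15]
392 [210, 209, 203, 166, 141, 207, 227, 227, 206, 119, 78, 74, 69, 49, 17, 14, 13, 13, 14, 15, 16, 14, 14, 15, 16]
top strip 89 [array([670. ,  11.5]), array([ 12.5, 112.9]), np.float64(6.0)] (314, 148, 43, 9)
top strip 88 [array([ 682.7, -114.3]), array([ 12.5, 112.5]), np.float64(5.7)] (361, 144, 42, 8)
top yel 10 [array([673.4, -51.4]), array([ 2.7, 11.2]), np.float64(89.2)] (358, 148, 2, 5)
top yel 21 [array([700. , -48.9]), array([25.9,  5.4]), np.float64(6.0)] (356, 136, 4, 10)
side strip 66 [array([668.2,  11. ]), array([ 12.8, 113.6]), np.float64(5.7)] (279, 161, 20, 31)
side strip 57 [array([ 680.9, -114.4]), array([ 12.8, 112. ]), np.float64(5.7)] (297, 132, 17, 27)
side yel 6 [array([670.3, -45.8]), array([3. , 8.9]), np.float64(79.4)] (296, 159, 4, 2)
side yel 17 [array([697.6, -49.1]), array([23.4,  4.5]), np.float64(4.6)] (285, 155, 9, 3)
```

jog_arm --series '[{"dx": 455,"dy": -528,"dz": 0,"turn": 0.16,"hand": 0},{"dx": 455,"dy": -528,"dz": 0,"turn": 0.16,"hand": 0},{"dx": 455,"dy": -528,"dz": 0,"turn": 0.16,"hand": 0},{"dx": 455,"dy": -528,"dz": 0,"turn": 0.16,"hand": 0},{"dx": 455,"dy": -528,"dz": 0,"turn": 0.16,"hand": 0},{"dx": 455,"dy": -528,"dz": 0,"turn": 0.16,"hand": 0},{"dx": 455,"dy": -528,"dz": 0,"turn": 0.16,"hand": 0},{"dx": 455,"dy": -528,"dz": 0,"turn": 0.16,"hand": 0},{"dx": 455,"dy": -528,"dz": 0,"turn": 0.16,"hand": 0},{"dx": 455,"dy": -528,"dz": 0,"turn": 0.16,"hand": 0},{"dx": 455,"dy": -528,"dz": 0,"turn": 0.16,"hand": 0},{"dx": 455,"dy": -528,"dz": 0,"turn": 0.16,"hand": 0},{"dx": 455,"dy": -528,"dz": 0,"turn": 0.16,"hand": 0},{"dx": 455,"dy": -528,"dz": 0,"turn": 0.16,"hand": 0},{"dx": 455,"dy": -528,"dz": 0,"turn": 0.16,"hand": 0},{"dx": 455,"dy": -528,"dz": 0,"turn": 0.16,"hand": 0},{"dx": 455,"dy": -528,"dz": 0,"turn": 0.16,"hand": 0},{"dx": 455,"dy": -528,"dz": 0,"turn": 0.16,"hand": 0},{"dx": 455,"dy": -528,"dz": 0,"turn": 0.16,"hand": 0},{"dx": 455,"dy": -528,"dz": 0,"turn": 0.16,"hand": 0}]'

```text
time: 2.1
tool_pos: [0.4646, 0.0217, 0.4047]
orientation: [0.999, 0.048, 0.0, 0.0]
wrist_force: [-0.1, -0.4, 0.9]
finger_gap: 0.0
finger_force: 0.0
```

```bash
cat > st.py <<'E'
import sys
from bench import *
from h import *
from scipy.spatial.transform import Rotation as Ro
O=np.array([669.5,-52.1]);ph=np.radians(5.72);E=np.array([[np.cos(ph),np.sin(ph)],[-np.sin(ph),np.cos(ph)]])
s=get_state();p=np.array(s["tool_pos"])*1000;M=Ro.from_quat(s["orientation"]).as_matrix()
print("t",round(s["time"],2),"tip r",(E@(p[:2]-O)).round(1),"tipz",round(p[2]-199*-M[2,2],1),"toolx deg rel",round(np.degrees(np.arctan2(M[1,0],M[0,0]))-5.72,2),"tilt",M[:2,2].round(4),"F",np.round(s["wrist_force"],1),"gap",round(s["finger_gap"],2))
near=[float(v)/1000 for v in sys.argv[1:3]] if len(sys.argv)>2 else None
if near:
    w=E.T@np.array(near)*1000+O
    for n in ("top","side"):
        c=read_camera(n); b=block(c,w/1000,0.06)
        if len(sys.argv)>3: cv2.imwrite(f"pics/{sys.argv[3]}_{n}.png",c["img"][:,:,::-1])
        if b is None: print(n,None);continue
        print(n,"C_r",(E@(np.array(b[1:3])-O)).round(1),"ang",round((b[3]-5.72)%180,1),"size",np.round(b[4:6],1))
E
python3 st.py -.128 .0215
```

```text
t 2.1 tip r [-196.5   93.9] tipz 205.7 toolx deg rel -0.17 tilt [ 0.0001 -0.0002] F [-0.1 -0.4  0.9] gap 0.0
top C_r [59.5 -0. ] ang 90.2 size [240.8 117.5]
side None
```

jog_arm --series '[{"dz": 50},{"dz": 100},{"dz": 150},{"dz": 180},{"dz": 190},{"dz": 190},{"dz": 190,"dy": 15},{"dz": 190,"dy": 24},{"dz": 190,"dy": 30},{"dz": 190,"dy": 35},{"dz": 190,"dy": 40},{"dz": 190,"dy": 45},{"dz": 190,"dy": 50},{"dz": 190,"dy": 55},{"dz": 190,"dy": 60},{"dz": 190,"dy": 65},{"dz": 190,"dy": 70},{"dz": 190,"dy": 74},{"dz": 190,"dy": 74}]'

```text
invalid input at $.series[0]: expected keys dx, dy, dz, turn, hand
```

```bash
python3 st.py -128 5 a
```

```text
t 2.2 tip r [-196.5   94.1] tipz 205.7 toolx deg rel -0.14 tilt [ 0.0001 -0.    ] F [ 0.   0.8 -0.7] gap 0.0
top None
side C_r [-128.6   21.9] ang 16.4 size [130.9  91.5]
```

View pics/a_side.png

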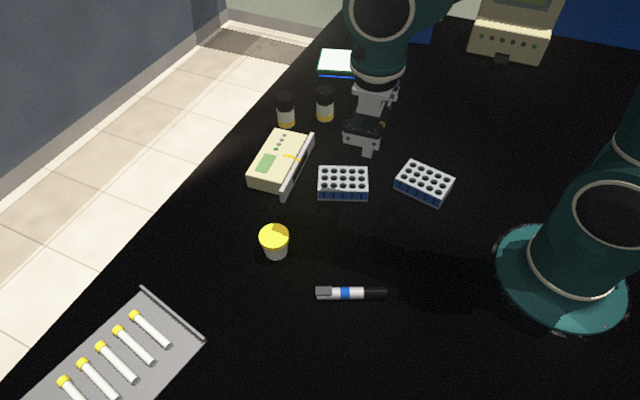

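The jog was refused because every row needs all five keys. The picture shows the block still at (343,183), with the closed gripper held above near (370,150).

jog_arm --series '[{"dx": 0,"dy": 0,"dz": 50,"turn": 0,"hand": 0},{"dx": 0,"dy": 0,"dz": 100,"turn": 0,"hand": 0},{"dx": 0,"dy": 0,"dz": 150,"turn": 0,"hand": 0},{"dx": 0,"dy": 0,"dz": 180,"turn": 0,"hand": 0},{"dx": 0,"dy": 0,"dz": 190,"turn": 0,"hand": 0},{"dx": 0,"dy": 0,"dz": 190,"turn": 0,"hand": 0},{"dx": 0,"dy": 15,"dz": 190,"turn": 0,"hand": 0},{"dx": 0,"dy": 24,"dz": 190,"turn": 0,"hand": 0},{"dx": 0,"dy": 30,"dz": 190,"turn": 0,"hand": 0},{"dx": 0,"dy": 35,"dz": 190,"turn": 0,"hand": 0},{"dx": 0,"dy": 40,"dz": 190,"turn": 0,"hand": 0},{"dx": 0,"dy": 45,"dz": 190,"turn": 0,"hand": 0},{"dx": 0,"dy": 50,"dz": 190,"turn": 0,"hand": 0},{"dx": 0,"dy": 55,"dz": 190,"turn": 0,"hand": 0},{"dx": 0,"dy": 60,"dz": 190,"turn": 0,"hand": 0},{"dx": 0,"dy": 65,"dz": 190,"turn": 0,"hand": 0},{"dx": 0,"dy": 70,"dz": 190,"turn": 0,"hand": 0},{"dx": 0,"dy": 74,"dz": 190,"turn": 0,"hand": 0},{"dx": 0,"dy": 74,"dz": 190,"turn": 0,"hand": 0}]'

```text
time: 4.2
tool_pos: [0.472, -0.0522, 0.2146]
orientation: [0.999, 0.048, -0.0, 0.0]
wrist_force: [-0.3, 0.1, -0.3]
finger_gap: 0.006
finger_force: 0.0
```

```bash
python3 st.py -128 5 b
```

```text
t 4.2 tip r [-196.6   19.6] tipz 15.6 toolx deg rel -0.17 tilt [-0.0001 -0.0003] F [-0.3  0.1 -0.3] gap 0.01
top C_r [-77.7  19.9] ang 128.0 size [57.9 45.7]
side C_r [-112.    -5.2] ang 39.8 size [128.2  62.6]
```

View pics/b_side.png

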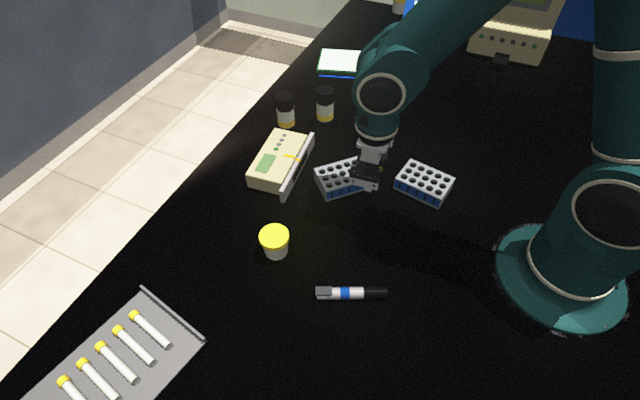

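The block at (340,178) has turned to about 40° as planned, with the fingers at its near end. I'll lift away for a clear look.

jog_arm --series '[{"dx": -10,"dy": -20,"dz": 0,"turn": 0,"hand": 0},{"dx": -40,"dy": -40,"dz": -30,"turn": 0,"hand": 0},{"dx": -80,"dy": -60,"dz": -60,"turn": 0,"hand": 0},{"dx": -120,"dy": -80,"dz": -60,"turn": 0,"hand": 0},{"dx": -120,"dy": -80,"dz": -60,"turn": 0,"hand": 0}]'

```text
time: 4.8
tool_pos: [0.3405, 0.0175, 0.2748]
orientation: [0.999, 0.05, -0.001, 0.001]
wrist_force: [1.0, -0.5, 0.1]
finger_gap: 0.002
finger_force: 0.0
```

```bash
python3 st.py -128 5
```

```text
t 4.8 tip r [-320.4  102. ] tipz 75.8 toolx deg rel 0.01 tilt [-0.001  -0.0026] F [ 1.  -0.5  0.1] gap 0.0
top C_r [-121.3    4.6] ang 40.1 size [131.2  92.3]
side C_r [-122.3    5.2] ang 40.0 size [130.8  91.9]
```

jog_arm --series '[{"dx": 40,"dy": 25,"dz": 0,"turn": 0,"hand": 0},{"dx": 80,"dy": 50,"dz": 0,"turn": 0,"hand": 0},{"dx": 115,"dy": 74,"dz": 20,"turn": 0,"hand": 0},{"dx": 115,"dy": 74,"dz": 50,"turn": 0,"hand": 0},{"dx": 115,"dy": 74,"dz": 60,"turn": 0,"hand": 0},{"dx": 115,"dy": 74,"dz": 60,"turn": 0,"hand": 0},{"dx": 118,"dy": 79,"dz": 60,"turn": 0,"hand": 0},{"dx": 121,"dy": 84,"dz": 60,"turn": 0,"hand": 0},{"dx": 124,"dy": 89,"dz": 60,"turn": 0,"hand": 0},{"dx": 127,"dy": 94,"dz": 60,"turn": 0,"hand": 0},{"dx": 130,"dy": 99,"dz": 60,"turn": 0,"hand": 0},{"dx": 133,"dy": 104,"dz": 60,"turn": 0,"hand": 0},{"dx": 136,"dy": 109,"dz": 60,"turn": 0,"hand": 0},{"dx": 139,"dy": 114,"dz": 60,"turn": 0,"hand": 0},{"dx": 139,"dy": 114,"dz": 60,"turn": 0,"hand": 0},{"dx": 119,"dy": 100,"dz": 60,"turn": 0,"hand": 0},{"dx": 80,"dy": 90,"dz": 40,"turn": 0,"hand": 0},{"dx": 35,"dy": 80,"dz": 0,"turn": 0,"hand": 0},{"dx": 0,"dy": 80,"dz": 0,"turn": 0,"hand": 0},{"dx": 0,"dy": 80,"dz": 0,"turn": 0,"hand": 0}]'

```text
time: 6.9
tool_pos: [0.3488, -0.0634, 0.2756]
orientation: [0.999, 0.048, -0.0, 0.001]
wrist_force: [0.3, -0.0, -0.3]
finger_gap: 0.005
finger_force: 0.0
```

```bash
python3 st.py -113 0
```

```text
t 6.9 tip r [-320.2   20.7] tipz 76.6 toolx deg rel -0.16 tilt [-0.    -0.003] F [ 0.3 -0.  -0.3] gap 0.01
top C_r [-104.9   -6.1] ang 60.5 size [132.3  92.4]
side C_r [-106.    -5.5] ang 60.4 size [131.5  92.1]
```

jog_arm --series '[{"dx": 40,"dy": 40,"dz": 20,"turn": 0,"hand": 0},{"dx": 80,"dy": 69,"dz": 50,"turn": 0,"hand": 0},{"dx": 115,"dy": 69,"dz": 61,"turn": 0,"hand": 0},{"dx": 125,"dy": 69,"dz": 61,"turn": 0,"hand": 0},{"dx": 132,"dy": 69,"dz": 61,"turn": 0,"hand": 0},{"dx": 137,"dy": 69,"dz": 61,"turn": 0,"hand": 0},{"dx": 142,"dy": 69,"dz": 61,"turn": 0,"hand": 0},{"dx": 147,"dy": 69,"dz": 61,"turn": 0,"hand": 0},{"dx": 152,"dy": 69,"dz": 61,"turn": 0,"hand": 0},{"dx": 157,"dy": 69,"dz": 61,"turn": 0,"hand": 0},{"dx": 162,"dy": 69,"dz": 61,"turn": 0,"hand": 0},{"dx": 167,"dy": 69,"dz": 61,"turn": 0,"hand": 0},{"dx": 170,"dy": 69,"dz": 61,"turn": 0,"hand": 0},{"dx": 170,"dy": 69,"dz": 61,"turn": 0,"hand": 0},{"dx": 150,"dy": 69,"dz": 61,"turn": 0,"hand": 0},{"dx": 110,"dy": 69,"dz": 40,"turn": 0,"hand": 0},{"dx": 60,"dy": 69,"dz": 0,"turn": 0,"hand": 0},{"dx": 20,"dy": 69,"dz": 0,"turn": 0,"hand": 0},{"dx": 0,"dy": 69,"dz": 0,"turn": 0,"hand": 0},{"dx": 0,"dy": 69,"dz": 0,"turn": 0,"hand": 0}]'

```text
time: 9.0
tool_pos: [0.3571, -0.1321, 0.2752]
orientation: [0.999, 0.048, 0.0, 0.001]
wrist_force: [0.2, -0.7, 0.2]
finger_gap: 0.006
finger_force: 0.0
```

```bash
python3 st.py -95 0
```

```text
t 9.0 tip r [-318.8  -48.5] tipz 76.2 toolx deg rel -0.2 tilt [ 0.0005 -0.0016] F [ 0.2 -0.7  0.2] gap 0.01
top C_r [-73.7   4.4] ang 71.8 size [131.5  92.4]
side C_r [-74.7   5.4] ang 71.3 size [131.2  91.4]
```

The last push advanced the block more than it turned it, to 71.5° with its front corner about 11 mm from the plate. I'll turn it the rest of the way from its left end, near the back corner, pushing away from the plate.

jog_arm --series '[{"dx": 30,"dy": -40,"dz": 0,"turn": 0,"hand": 0},{"dx": 65,"dy": -75,"dz": 0,"turn": 0,"hand": 0},{"dx": 100,"dy": -110,"dz": 0,"turn": 0,"hand": 0},{"dx": 140,"dy": -140,"dz": 0,"turn": 0,"hand": 0},{"dx": 185,"dy": -152,"dz": 0,"turn": 0,"hand": 0},{"dx": 225,"dy": -153,"dz": 0,"turn": 0,"hand": 0},{"dx": 253,"dy": -153,"dz": 0,"turn": 0,"hand": 0},{"dx": 253,"dy": -153,"dz": 30,"turn": 0,"hand": 0},{"dx": 253,"dy": -153,"dz": 60,"turn": 0,"hand": 0},{"dx": 253,"dy": -153,"dz": 60,"turn": 0,"hand": 0},{"dx": 249,"dy": -146,"dz": 60,"turn": 0,"hand": 0},{"dx": 245,"dy": -139,"dz": 60,"turn": 0,"hand": 0},{"dx": 242,"dy": -134,"dz": 60,"turn": 0,"hand": 0},{"dx": 240,"dy": -130,"dz": 60,"turn": 0,"hand": 0},{"dx": 238,"dy": -126,"dz": 60,"turn": 0,"hand": 0},{"dx": 236,"dy": -122,"dz": 60,"turn": 0,"hand": 0},{"dx": 234,"dy": -119,"dz": 60,"turn": 0,"hand": 0},{"dx": 232,"dy": -116,"dz": 60,"turn": 0,"hand": 0},{"dx": 232,"dy": -116,"dz": 60,"turn": 0,"hand": 0}]'

```text
time: 11.0
tool_pos: [0.5789, 0.0063, 0.2157]
orientation: [0.999, 0.049, 0.001, -0.0]
wrist_force: [0.4, 3.3, 1.7]
finger_gap: 0.008
finger_force: 1.7
```

jog_arm --series '[{"dx": 0,"dy": -20,"dz": 0,"turn": 0,"hand": 0},{"dx": 0,"dy": -60,"dz": -20,"turn": 0,"hand": 0},{"dx": 0,"dy": -100,"dz": -60,"turn": 0,"hand": 0},{"dx": -40,"dy": -120,"dz": -60,"turn": 0,"hand": 0},{"dx": -80,"dy": -120,"dz": -60,"turn": 0,"hand": 0},{"dx": -120,"dy": -110,"dz": -60,"turn": 0,"hand": 0},{"dx": -160,"dy": -90,"dz": -60,"turn": 0,"hand": 0},{"dx": -200,"dy": -60,"dz": -60,"turn": 0,"hand": 0},{"dx": -220,"dy": -60,"dz": -60,"turn": 0,"hand": 0},{"dx": -220,"dy": -60,"dz": -60,"turn": 0,"hand": 0}]'

```text
time: 12.0
tool_pos: [0.352, 0.0433, 0.275]
orientation: [0.999, 0.048, 0.0, 0.001]
wrist_force: [-0.7, 0.7, -0.0]
finger_gap: 0.003
finger_force: 0.0
```

```bash
python3 st.py -78 -5
```

```text
t 12.0 tip r [-306.4  126.5] tipz 76.0 toolx deg rel -0.23 tilt [ 0.0002 -0.0023] F [-0.7  0.7 -0. ] gap 0.0
top C_r [-75.1 -13.2] ang 80.3 size [132.1  92.2]
side C_r [-76.7 -12.5] ang 80.2 size [132.4  91.4]
```

jog_arm --series '[{"dx": 30,"dy": 40,"dz": 0,"turn": 0,"hand": 0},{"dx": 60,"dy": 80,"dz": 0,"turn": 0,"hand": 0},{"dx": 90,"dy": 120,"dz": 0,"turn": 0,"hand": 0},{"dx": 120,"dy": 160,"dz": 0,"turn": 0,"hand": 0},{"dx": 150,"dy": 200,"dz": 0,"turn": 0,"hand": 0},{"dx": 180,"dy": 231,"dz": 0,"turn": 0,"hand": 0},{"dx": 220,"dy": 231,"dz": 0,"turn": 0,"hand": 0},{"dx": 235,"dy": 231,"dz": 10,"turn": 0,"hand": 0},{"dx": 235,"dy": 231,"dz": 35,"turn": 0,"hand": 0},{"dx": 235,"dy": 231,"dz": 48,"turn": 0,"hand": 0},{"dx": 235,"dy": 231,"dz": 48,"turn": 0,"hand": 0},{"dx": 238,"dy": 225,"dz": 48,"turn": 0,"hand": 0},{"dx": 241,"dy": 220,"dz": 48,"turn": 0,"hand": 0},{"dx": 244,"dy": 215,"dz": 48,"turn": 0,"hand": 0},{"dx": 247,"dy": 210,"dz": 48,"turn": 0,"hand": 0},{"dx": 250,"dy": 205,"dz": 48,"turn": 0,"hand": 0},{"dx": 253,"dy": 200,"dz": 48,"turn": 0,"hand": 0},{"dx": 253,"dy": 200,"dz": 48,"turn": 0,"hand": 0},{"dx": 243,"dy": 220,"dz": 48,"turn": 0,"hand": 0},{"dx": 235,"dy": 240,"dz": 10,"turn": 0,"hand": 0}]'

```text
time: 14.1
tool_pos: [0.6098, -0.1708, 0.2612]
orientation: [0.999, 0.05, -0.003, -0.002]
wrist_force: [-0.3, -1.1, 0.4]
finger_gap: 0.004
finger_force: 0.0
```

jog_arm --series '[{"dx": 0,"dy": 0,"dz": -20,"turn": 0,"hand": 0},{"dx": -45,"dy": 0,"dz": -20,"turn": 0,"hand": 0},{"dx": -90,"dy": 0,"dz": -20,"turn": 0,"hand": 0},{"dx": -130,"dy": -10,"dz": -20,"turn": 0,"hand": 0},{"dx": -170,"dy": -30,"dz": -20,"turn": 0,"hand": 0},{"dx": -210,"dy": -50,"dz": -20,"turn": 0,"hand": 0},{"dx": -210,"dy": -50,"dz": -20,"turn": 0,"hand": 0}]'

```text
time: 14.8
tool_pos: [0.3931, -0.1404, 0.2843]
orientation: [0.999, 0.049, -0.002, 0.0]
wrist_force: [0.9, -0.3, -0.7]
finger_gap: 0.003
finger_force: 0.0
```

```bash
python3 st.py -76 -5 d
```

```text
t 14.8 tip r [-283.9  -60.3] tipz 85.3 toolx deg rel -0.07 tilt [-0.0038 -0.0005] F [ 0.9 -0.3 -0.7] gap 0.0
top C_r [-74.3   5.3] ang 91.7 size [131.8  92.1]
side C_r [-75.8   6. ] ang 91.7 size [132.2  91.1]
```

jog_arm --series '[{"dx": 35,"dy": -35,"dz": 0,"turn": 0,"hand": 0},{"dx": 70,"dy": -75,"dz": 0,"turn": 0,"hand": 0},{"dx": 100,"dy": -115,"dz": 0,"turn": 0,"hand": 0},{"dx": 140,"dy": -145,"dz": 0,"turn": 0,"hand": 0},{"dx": 180,"dy": -160,"dz": 0,"turn": 0,"hand": 0},{"dx": 219,"dy": -160,"dz": 20,"turn": 0,"hand": 0},{"dx": 219,"dy": -160,"dz": 60,"turn": 0,"hand": 0},{"dx": 219,"dy": -160,"dz": 69,"turn": 0,"hand": 0},{"dx": 219,"dy": -154,"dz": 69,"turn": 0,"hand": 0},{"dx": 219,"dy": -149,"dz": 69,"turn": 0,"hand": 0},{"dx": 219,"dy": -146,"dz": 69,"turn": 0,"hand": 0},{"dx": 219,"dy": -143,"dz": 69,"turn": 0,"hand": 0},{"dx": 219,"dy": -140,"dz": 69,"turn": 0,"hand": 0},{"dx": 219,"dy": -138,"dz": 69,"turn": 0,"hand": 0},{"dx": 219,"dy": -138,"dz": 69,"turn": 0,"hand": 0},{"dx": 219,"dy": -150,"dz": 69,"turn": 0,"hand": 0},{"dx": 210,"dy": -180,"dz": 30,"turn": 0,"hand": 0},{"dx": 170,"dy": -180,"dz": 0,"turn": 0,"hand": 0},{"dx": 125,"dy": -170,"dz": 0,"turn": 0,"hand": 0},{"dx": 80,"dy": -160,"dz": 0,"turn": 0,"hand": 0}]'

```text
time: 16.9
tool_pos: [0.4597, 0.0254, 0.2855]
orientation: [0.999, 0.049, 0.001, 0.0]
wrist_force: [-0.3, -0.9, 0.5]
finger_gap: 0.004
finger_force: 0.0
```

jog_arm --series '[{"dx": -45,"dy": 20,"dz": 0,"turn": 0,"hand": 1},{"dx": -70,"dy": 60,"dz": 0,"turn": 0,"hand": 1},{"dx": -80,"dy": 90,"dz": 0,"turn": 0,"hand": 1},{"dx": -80,"dy": 105,"dz": 0,"turn": 0,"hand": 1},{"dx": -80,"dy": 105,"dz": 0,"turn": 0,"hand": 1}]'

```text
time: 17.4
tool_pos: [0.3918, -0.0888, 0.2851]
orientation: [0.999, 0.047, 0.0, 0.001]
wrist_force: [-0.1, 1.1, 0.6]
finger_gap: 0.394
finger_force: 0.0
```

```bash
python3 st.py -76 0 e
```

```text
t 17.4 tip r [-279.9   -8.8] tipz 86.1 toolx deg rel -0.3 tilt [ 0.0006 -0.001 ] F [-0.1  1.1  0.6] gap 0.39
top C_r [-75.6  -1.2] ang 90.3 size [131.8  92.1]
side C_r [-77.   -0.5] ang 90.0 size [132.1  91.2]
```

jog_arm --series '[{"dx": 40,"dy": -8,"dz": 0,"turn": -0.003,"hand": 1},{"dx": 80,"dy": -8,"dz": 0,"turn": -0.003,"hand": 1},{"dx": 110,"dy": -8,"dz": 0,"turn": -0.003,"hand": 1},{"dx": 110,"dy": -8,"dz": 40,"turn": -0.003,"hand": 1},{"dx": 110,"dy": -8,"dz": 70,"turn": -0.003,"hand": 1},{"dx": 115,"dy": -8,"dz": 70,"turn": -0.003,"hand": 1},{"dx": 120,"dy": -8,"dz": 70,"turn": -0.003,"hand": 1},{"dx": 125,"dy": -8,"dz": 70,"turn": -0.003,"hand": 1},{"dx": 130,"dy": -8,"dz": 70,"turn": -0.003,"hand": 1},{"dx": 135,"dy": -8,"dz": 70,"turn": -0.003,"hand": 1},{"dx": 140,"dy": -8,"dz": 70,"turn": -0.003,"hand": 1},{"dx": 145,"dy": -8,"dz": 70,"turn": -0.003,"hand": 1},{"dx": 150,"dy": -8,"dz": 70,"turn": -0.003,"hand": 1},{"dx": 155,"dy": -8,"dz": 70,"turn": -0.003,"hand": 1},{"dx": 160,"dy": -8,"dz": 70,"turn": -0.003,"hand": 1},{"dx": 165,"dy": -8,"dz": 70,"turn": -0.003,"hand": 1},{"dx": 165,"dy": -8,"dz": 70,"turn": -0.003,"hand": 1}]'

```text
time: 19.2
tool_pos: [0.5557, -0.0633, 0.2145]
orientation: [0.999, 0.05, -0.0, -0.0]
wrist_force: [-0.8, -0.9, 0.1]
finger_gap: 1.001
finger_force: 0.1
```

```bash
python3 st.py -60 0 f
```

```text
t 19.2 tip r [-114.3    0.2] tipz 15.5 toolx deg rel 0.05 tilt [-0.0007  0.0001] F [-0.8 -0.9  0.1] gap 1.0
top None
side None
```

View pics/f_side.png

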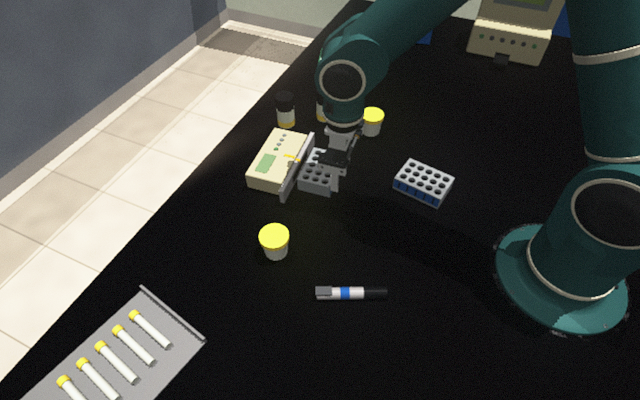

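The block at (320,170) is square before the plate, with both fingers behind it. I'll close the remaining gap of about 15 mm slowly.

jog_arm --series '[{"dx": 3,"dy": 0,"dz": 0,"turn": 0,"hand": 1},{"dx": 6,"dy": 0,"dz": 0,"turn": 0,"hand": 1},{"dx": 9,"dy": 0,"dz": 0,"turn": 0,"hand": 1},{"dx": 11,"dy": 0,"dz": 0,"turn": 0,"hand": 1},{"dx": 13,"dy": 0,"dz": 0,"turn": 0,"hand": 1},{"dx": 14,"dy": 0,"dz": 0,"turn": 0,"hand": 1},{"dx": 15,"dy": 0,"dz": 0,"turn": 0,"hand": 1},{"dx": 15,"dy": 0,"dz": 0,"turn": 0,"hand": 1}]'

```text
time: 20.1
tool_pos: [0.57, -0.0618, 0.2145]
orientation: [0.999, 0.05, -0.001, 0.0]
wrist_force: [-5.6, -0.8, 4.3]
finger_gap: 1.002
finger_force: 2.7
```

jog_arm --series '[{"dx": 1,"dy": 0,"dz": 0,"turn": 0,"hand": 1},{"dx": 1,"dy": 0,"dz": 0,"turn": 0,"hand": 1}]'

```text
time: 20.3
tool_pos: [0.571, -0.0618, 0.2145]
orientation: [0.999, 0.05, -0.001, 0.0]
wrist_force: [-5.3, -0.4, 2.7]
finger_gap: 1.0
finger_force: 2.7
```

Force is steady at sliding level, so the block is not yet on the plate. I'll creep on in small steps.

jog_arm --series '[{"dx": 1,"dy": 0,"dz": 0,"turn": 0,"hand": 1},{"dx": 1,"dy": 0,"dz": 0,"turn": 0,"hand": 1}]'

```text
time: 20.5
tool_pos: [0.5718, -0.0617, 0.2144]
orientation: [0.999, 0.05, -0.001, 0.0]
wrist_force: [-7.2, -1.5, 4.9]
finger_gap: 0.999
finger_force: 3.4
```

jog_arm --series '[{"dx": 1,"dy": 0,"dz": 0,"turn": 0,"hand": 1},{"dx": 1,"dy": 0,"dz": 0,"turn": 0,"hand": 1}]'

```text
time: 20.7
tool_pos: [0.5723, -0.0616, 0.2144]
orientation: [0.999, 0.05, -0.002, 0.0]
wrist_force: [-13.1, -1.6, 9.5]
finger_gap: 0.998
finger_force: 6.7
```

jog_arm --series '[{"dx": 1,"dy": 0,"dz": 0,"turn": 0,"hand": 1},{"dx": 1,"dy": 0,"dz": 0,"turn": 0,"hand": 1}]'

```text
time: 20.9
tool_pos: [0.5727, -0.0616, 0.2142]
orientation: [0.999, 0.05, -0.003, 0.0]
wrist_force: [-18.5, -1.1, 15.1]
finger_gap: 1.002
finger_force: 9.9
```

jog_arm --series '[{"dx": -10,"dy": 0,"dz": 0,"turn": 0,"hand": 1},{"dx": -40,"dy": 0,"dz": 0,"turn": 0,"hand": 1},{"dx": -85,"dy": 0,"dz": -30,"turn": 0,"hand": 1},{"dx": -130,"dy": 0,"dz": -70,"turn": 0,"hand": 1},{"dx": -175,"dy": 0,"dz": -70,"turn": 0,"hand": 1},{"dx": -185,"dy": 0,"dz": -70,"turn": 0,"hand": 1},{"dx": -185,"dy": 0,"dz": -70,"turn": 0,"hand": 1}]'

```text
time: 21.6
tool_pos: [0.3884, -0.0805, 0.2852]
orientation: [0.999, 0.05, 0.0, 0.001]
wrist_force: [0.5, 0.1, -0.1]
finger_gap: 1.0
finger_force: 0.0
```

```bash
python3 st.py -45 0 g
python3 - <<'E'
import cv2,numpy as np
a=cv2.imread("pics/g_top.png")[120:200,300:420]; b=cv2.imread("pics/g_side.png")[120:210,235:370]
f=lambda x:cv2.resize(x,(390,300),interpolation=cv2.INTER_CUBIC)
cv2.imwrite("pics/g.png",np.hstack([f(a),f(b)]))
E
```

```text
t 21.6 tip r [-2.825e+02 -2.000e-01] tipz 86.2 toolx deg rel -0.02 tilt [ 0.0005 -0.002 ] F [ 0.5  0.1 -0.1] gap 1.0
top C_r [13.9 -0.2] ang 90.0 size [240.8 208.5]
side None
```

View pics/g.png

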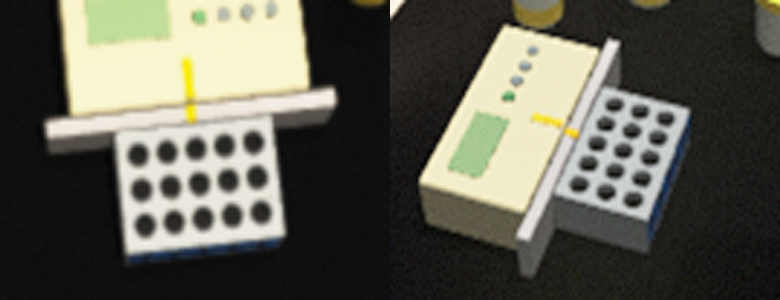

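The picture shows the block against the plate, with the middle well column at crop x≈196 and the yellow mark at x≈190. I'll check the centring and squareness in numbers.

Run:
```python
from h import *; import pickle
d=pickle.load(open("cams0.pkl","rb"))
O=np.array([669.5,-52.1]);ph=np.radians(5.72);E=np.array([[np.cos(ph),np.sin(ph)],[-np.sin(ph),np.cos(ph)]])
for n in d:
    c=d[n]; im=cv2.imread(f"pics/g_{n}.png"); g=im.min(2).astype(np.float32)
    # rectified sampling on z=0.04 in reader frame, 0.5 mm grid
    xs=np.arange(-100,-4,.5); ys=np.arange(-80,80,.5); X,Y=np.meshgrid(xs,ys,indexing="ij")
    W=(np.c_[X.ravel(),Y.ravel()]@E+O)/1000
    uv=np.array([proj(c,[*w,.04]) for w in W],np.float32).reshape(*X.shape,2)
    r=cv2.remap(g,uv[...,0],uv[...,1],cv2.INTER_LINEAR)
    thr=(r[100:150,60:260].max()+r[:4].mean())/2*0.9
    m=r>thr
    fit=[]
    for sl in (slice(35,180),):
        rows=np.arange(len(xs))[sl]
        L=[ys[m[i]].max() for i in rows]; R=[ys[m[i]].min() for i in rows]
        fl,fr=np.polyfit(xs[rows],L,1),np.polyfit(xs[rows],R,1)
        print(n,"left",np.median(L),"right",np.median(R),"centre",(np.median(L)+np.median(R))/2,"skew deg",np.degrees([fl[0],fr[0]]).round(2))
    cols=np.where(abs(ys)<50)[0]; B=[xs[m[:,j]].min() for j in cols]; f=np.polyfit(ys[cols],B,1)
    print("  back edge x",np.median(B),"skew",np.degrees(f[0]).round(2))
```

```text
top left 64.5 right -67.5 centre -1.5 skew deg [0.   0.26]
  back edge x -90.5 skew 0.02
side left 65.0 right -66.5 centre -0.75 skew deg [ 0.21 -0.82]
  back edge x -91.0 skew 0.17
```

```bash
python3 -c "
from bench import *
print(sign_off())"
```

```text
the job is handed in; nothing more can be done
None
```

The block is home and the job is handed in. A long blue face is flush against the plate, square to within about 0.2° and about 1 mm off the yellow mark. No contact with the plate showed until the square final slide, and nothing else was moved. It took about 22 s of the 72 s, and the grader gave no verdict.

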